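# Let one stopper out of the feeder at the bottle-cutting bench

### The job

Of the two round wooden stoppers waiting in the feeder, let out the larger one: press down the pad of the rocking lever beside its lane so that the gate lifts and the stopper rolls down into the pocket at the bottom, then let the lever come back up so that the gate shuts. Touch only that lever's near end, never the stoppers or the gates, and leave the other lane, its lever and the things standing around as they are.

Things in the scene. Friction and masses are not known exactly. Their poses are not given: they have to be found in the camera images.
- feeder: two-lane stopper feeder, black lanes on a plywood base, fixed to the bench, 345 x 212 mm. Origin on the bench midway between the lever pivots; x points down the lanes (away from the robot at yaw 0), y left, z up. Lanes centred at y = +30 (left) and -30 mm (right), 44 mm wide, walls 18 mm high, sloping down 8 degrees towards +x from x = 30 to 190 mm; surface 42 mm above the bench at the gate (x = 110)
- lever_left (a joint): left rocking lever (aluminium beam 220 x 14 mm along the feeder's x, pivoted mid-length at feeder x = 0, y = +85 mm, z = 100 mm, outside the left lane). Value in rad: 0 = at rest, level, gate shut; grows as the robot-side end goes down; stop at 0.40. Sprung back to 0: about 2.5 N on the pad starts it, about 5 N holds it fully down. The large stopper passes only beyond about 0.27.
- pad_left (a point): centre of the top face of the black rubber press pad (42 mm along x, 36 mm along y) on the robot-side end of the left lever, 100 mm from the pivot (feeder x = -100, y = +85 mm), 112 mm above the bench at rest; it sinks 39 mm to the stop, with nothing under it but the bench. It moves and tilts with the lever.
- gate_left (a point): middle of the lower edge of the left gate: an upright aluminium plate 4 x 18 x 56 mm hanging across the left lane from a side arm at the far end of the left lever. At rest at feeder x = 110, y = +30 mm, 47 mm above the bench, 5 mm clear of the lane; it rises about 47 mm when the lever is fully down.
- lever_right (a joint): right rocking lever (aluminium beam 220 x 14 mm along the feeder's x, pivoted mid-length at feeder x = 0, y = -85 mm, z = 100 mm, outside the right lane). Value in rad: 0 = at rest, level, gate shut; grows as the robot-side end goes down; stop at 0.40. Sprung back to 0: about 2.5 N on the pad starts it, about 5 N holds it fully down. The large stopper passes only beyond about 0.27.
- pad_right (a point): centre of the top face of the black rubber press pad (42 mm along x, 36 mm along y) on the robot-side end of the right lever, 100 mm from the pivot (feeder x = -100, y = -85 mm), 112 mm above the bench at rest; it sinks 39 mm to the stop, with nothing under it but the bench. It moves and tilts with the lever.
- gate_right (a point): middle of the lower edge of the right gate: an upright aluminium plate 4 x 18 x 56 mm hanging across the right lane from a side arm at the far end of the right lever. At rest at feeder x = 110, y = -30 mm, 47 mm above the bench, 5 mm clear of the lane; it rises about 47 mm when the lever is fully down.
- stopper_large: large round bottle stopper: plain light-wood ball 36 mm in diameter, waiting just uphill of a gate, in either lane (the other stopper in the other). Origin at its centre. When its gate is fully up it rolls by itself, within a second, into the pocket at the lane's foot (feeder x = 195 to 275 mm, floor 8 to 18 mm, walls 54 mm above the bench; the large stopper's centre then lies about 30 mm above the bench).
- stopper_small: small round bottle stopper: plain light-wood ball 24 mm in diameter, waiting just uphill of a gate, in either lane (the other stopper in the other). Origin at its centre. When its gate is fully up it rolls by itself, within a second, into the pocket at the lane's foot (feeder x = 195 to 275 mm, floor 8 to 18 mm, walls 54 mm above the bench; the large stopper's centre then lies about 30 mm above the bench).
- tumbler: bystander: open green glass tumbler, 72 mm across, 90 mm high, standing loose beside the feeder; origin under its centre
- bottle: bystander: small closed amber glass bottle, 60 mm across, 150 mm high, standing loose beside the feeder; origin under its centre
- sanding_block: bystander: cork sanding block 90 x 50 x 30 mm, lying loose beside the feeder; origin under its centre
There are look-alikes about, which are no part of the job. Leave any green look-alike of the stopper_large alone.

How it is judged:
By the outcome, as a careful person would: the job done as asked, in the order asked, and still so for the second after the job is handed in, with the robot touching nothing.
It also fails if it takes over 32 s, if anything falls off the work surface, if the arm or the gripper's body presses on something with over 40 N, if the wrist force passes 120 N, or if a joint passes its speed limit or range.

### The arm

A 6-joint arm with a two-finger parallel gripper is mounted at the origin on the work surface. World frame = base frame: x ahead of the robot, y to its left, z up, the work surface at z = 0. Lengths are in m, angles in rad, forces in N, time in s.
With the tool pointing down it reaches from about 0.225 to 0.875 m from the base axis. Payload 3.4 kg.
Tool frame: the origin (TCP) lies where the fingers leave the gripper's body, on its centre line; the fingertips stand 73 mm ahead of it and the grasp point (between the pads) lies 54 mm ahead of it; x points along the fingers, y is the direction in which the jaws open and shut, and the axes are right-handed (so a half turn about x gives the same grasp; the last joint's range is limited). The gripper opens to 85 mm and grips with 20 to 120 N. Pads are 22 mm wide; open, the fingers measure 114 mm over their backs; the gripper's body (76 mm by 85 mm) begins 54 mm behind the grasp point. The pads swing forward as they close: fully open they stand 13 mm farther back than shut.
Start: joints at [1.014, 0.276, 1.505, -0, 1.361, -0.121], TCP at [0.243, 0.521, 0.304] pointing down, gripper open.
Joint ranges: [-2.89, 2.89], [-0.75, 2.08], [0.22, 2.7], [-1.18, 4.32], [0.11, 2.71], [-2.7, 2.7]. Speed limits (rad/s): [2.57, 2.57, 3.14, 3.14, 3.14, 3.14].

### API

Orientations are given as a unit quaternion [w, x, y, z].
In Python, from rig import manip gives the robot as it stands.
- The arm moves only by the tool play_rows, never from a script. Its argument "steps" is a list of rows, each a list of 5 numbers: the closure, from 0 (fully open) to 1 (shut), then the shift along the tool's x, y, z as a fraction of full scale, then the turn about the tool's x as a fraction of full scale. In form: [[grip, tx, ty, tz, twist], ...]. A call has 1 to 20 rows; each row shifts and turns the commanded pose from where the row before left it, along the tool's axes as they then stand; what a row does not reach is not made up. Full scale, the value 1, is 0.03 m for a shift and 6 degrees for a turn. A row lasts 1/10 s, in which the tool goes at most 50 mm and 8.59 degrees, less where a joint would pass 70% of its speed; a pose out of reach is approached as far as the arm can. A call with a number of a shift or a turn outside -1 to 1 is refused whole. A call with a gripper value outside its range is refused whole. The fingers move at their own pace and stop on an object; "newtons" is the grip in N (left out, the last holds). Time passes only in rows, so rows that do not move let the fingers close. It gives the time, the measured TCP pose, the force and the opening at its end, in the units of the state.
- manip.get_state(): the state, without advancing time (a new reading comes with each control period).
- manip.get_image(name): name is "side" or "top" or "wrist"; returns (picture, depth): 420x560x3 uint8, red, green, blue; 420x560 float32, m along the optical axis (not along the pixel's ray), 0 where there is no reading.
- manip.camera_model(name): a dict with "mtx" (3x3 intrinsics, pixels), "R" (3x3) and "t" (3): a world point X has camera coordinates R X + t. Camera axes: x right, y down, z forward; pixel columns grow to the right and rows downward; lengths in m; the calibration is good to about 2 mm. The wrist camera is an equidistant fisheye: a pixel r from the principal point sees the ray r / f radians off the axis. A picture is of the moment at which its call begins: read the wrist's pose just before it. camera_model takes no time and is no camera call; for the wrist camera it gives the pose at the moment of the call.
- manip.sign_off(): hands the job in, once; it reports no verdict.
Trained networks look in the newest picture that a camera, given by its name, has taken for a name from the list of things; names that differ only in an ending like _2 or _b are one class to them, and where a whole thing is asked for, a point or a joint stands for the part that bears it (a point fixed in the world has none). Each returns a list of dicts, best first, with "conf" (0 to 1); they miss things now and then, are a little off and sometimes report something else, mostly with a low value. They report only what shows in the picture. A call takes as long as a camera call. They do not tell look-alikes from the thing itself.
- manip.regions_of(camera, query): "mask" (420x560 bool, what is visible of it).
- manip.mark_of(camera, query): "location" ([x, y, z] in m, in the coordinates of the camera as it stood for that picture, good to about 4 mm: a listed point, or the origin of a listed thing).
The state is a dict: "clock": time; "qpos": joint angles; "qd": joint speeds; "effort": joint torques, N m; "position": TCP position; "ee_rot": TCP orientation; "contact_force": force on the tool from outside, world axes, zero at the start; "moment": the same for the moment, N m; "width": finger opening in m.
Only numpy, scipy, OpenCV 4.12 (cv2) and the standard library are available. Lean on these libraries where they do the work, as an engineer would, in place of code of your own. Each camera call takes 0.05 s, during which the arm holds its last target.

## Working session

There is one attempt and no reset: what is moved stays moved. The work goes in short steps, Python scripts to look and compute and a tool call to move; the robot and the scene stay as the last step left them, time stands still between calls to the robot, and variables do not carry over. Pictures are saved under pics/ and viewed, and the job is handed in when it is done.

Besides the shell and the picture viewer there is one more tool, called after "Request:" by a JSON object that holds its "op" and its "data", one argument or row to a line. play_rows: Moves the arm, as the interface text tells. Its arguments: {"type":"object","properties":{"steps":{"type":"array","items":{"type":"array","items":{"type":"number"}}},"newtons":{"type":"number"}},"required":["steps"]}

```bash
mkdir -p pics; ls; python3 - <<'E'
from rig import manip
import cv2,numpy as np
s=manip.get_state();print(s)
for n in("top","side"):
    p,d=manip.get_image(n);cv2.imwrite(f"pics/{n}0.png",p[:,:,::-1]);np.save(f"pics/{n}0.npy",d)
    c=manip.camera_model(n);print(n,c)
    for q in("pad_left","pad_right","stopper_large","stopper_small","gate_left","gate_right","feeder","tumbler","bottle","sanding_block"):
        for r in manip.mark_of(n,q)[:3]:
            X=c["R"].T@(np.array(r["location"])-c["t"]);u=c["mtx"]@np.array(r["location"]);print(q,round(r["conf"],2),X.round(3),(u[:2]/u[2]).round())
E
```

```text
pics
{'clock': 0.0, 'qpos': array([ 1.01398210e+00,  2.76597180e-01,  1.50615191e+00,  3.06910608e-06,
        1.36069452e+00, -1.20981296e-01]), 'qd': array([-0.00143363, -0.00083084, -0.0009864 , -0.00073191,  0.00046228,
       -0.00101031]), 'effort': array([ 6.14186301e-04, -4.16783524e+01, -2.45806360e+01, -8.78783817e-05,
        1.12146424e-02,  2.26467267e-05]), 'position': array([0.24252524, 0.52090663, 0.30303086]), 'ee_rot': array([ 0.69016482,  0.15225686,  0.69060193, -0.15349053]), 'contact_force': array([0.13274129, 0.26423817, 0.67504199]), 'moment': array([-0.08190164,  0.00880287,  0.01913409]), 'width': 0.08520924664702414}
top {'mtx': array([[455.42392679,   0.        , 284.17255431],
       [  0.        , 455.42392679, 206.32226273],
       [  0.        ,   0.        ,   1.        ]]), 'R': array([[ 0.02110399, -0.99931037,  0.03055166],
       [-0.98676143, -0.0257344 , -0.1601238 ],
       [ 0.1607996 , -0.02676795, -0.98662402]]), 't': array([-0.00972245,  0.63198798,  0.80716748])}
pad_left 0.65 [0.463 0.044 0.115] [260. 299.]
pad_right 0.61 [ 0.462 -0.126  
[... 840 characters left out ...]
: array([-0.4629707 ,  0.34492843,  0.84511866])}
pad_left 0.59 [0.465 0.045 0.111] [216. 234.]
pad_right 0.76 [ 0.462 -0.124  0.112] [261. 274.]
stopper_large 0.68 [ 0.653 -0.072  0.06 ] [311. 241.]
stopper_large 0.5 [0.678 0.13  0.02 ] [266. 213.]
stopper_large 0.28 [ 0.671 -0.269 -0.   ] [377. 302.]
stopper_small 0.53 [ 0.659 -0.012  0.057] [296. 229.]
gate_left 0.63 [ 0.676 -0.007  0.048] [299. 229.]
gate_right 0.92 [ 0.67  -0.07   0.046] [315. 242.]
feeder 0.84 [ 0.561 -0.041 -0.   ] [273. 271.]
feeder 0.6 [ 0.672 -0.069  0.049] [315. 241.]
tumbler 0.96 [ 0.576  0.188 -0.001] [223. 224.]
bottle 0.55 [ 0.674 -0.271 -0.002] [379. 302.]
sanding_block 0.68 [ 0.56  -0.271  0.004] [344. 327.]
```

```bash
python3 - <<'E'
import cv2,numpy as np
a=cv2.imread("pics/top0.png");b=cv2.imread("pics/side0.png")
cv2.imwrite("pics/t1.png",cv2.resize(a,(784,588)))
cv2.imwrite("pics/s1.png",cv2.resize(b,(784,588)))
c=cv2.resize(a[150:240,190:390],(800,360),interpolation=2)
e=cv2.resize(b[180:270,200:400],(800,360),interpolation=2)[:240]
cv2.imwrite("pics/c1.png",np.vstack([c,e]))
E
```

```text
(no output)
```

View pics/t1.png

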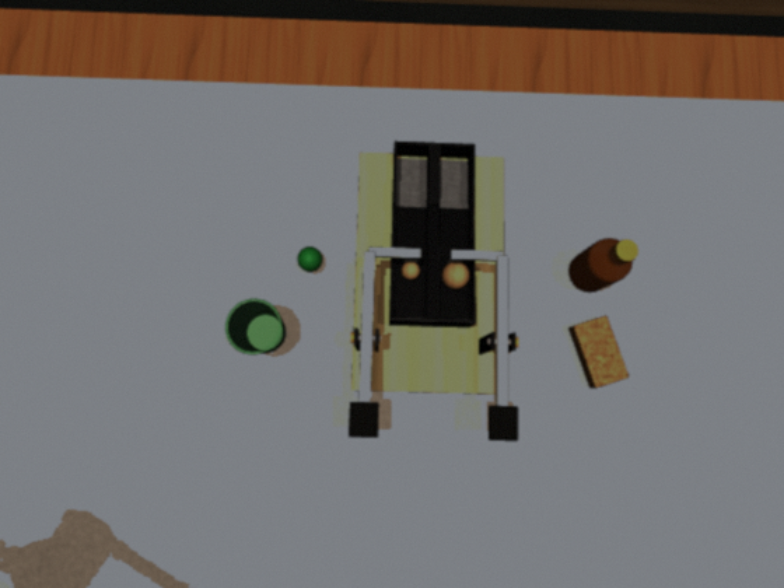

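View pics/s1.png

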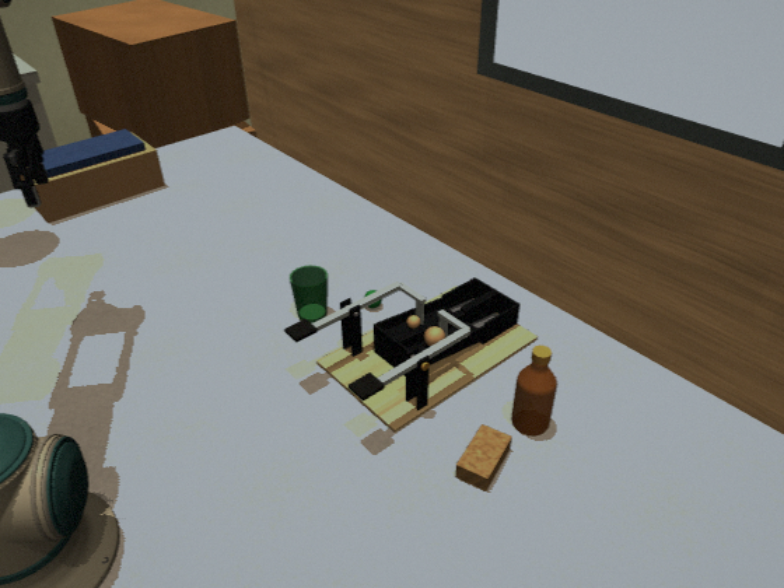

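View pics/c1.png

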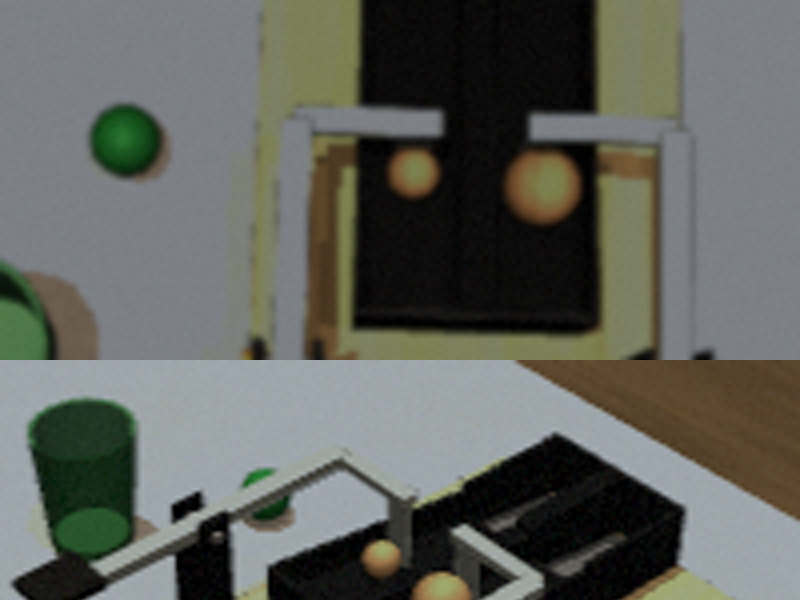

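Both views agree on the candidates for the large stopper, in top-view pixels:
- Wood ball in the right lane at (325,198), clearly the bigger of the two.
- Wood ball in the left lane at (292,192), the small one.
- Green ball at (221,185), a look-alike on the bench to leave alone.

The amber bottle, at side-view pixel (377,302), also came up as a low-confidence false hit. I choose the right lever; its pad is at about (0.462, -0.125, 0.112).

```bash
cat > h.py <<'E'
from rig import manip
import numpy as np,cv2
from scipy.spatial.transform import Rotation as Ro
def delta(tgt):
    s=manip.get_state();q=s["ee_rot"];R=Ro.from_quat([q[1],q[2],q[3],q[0]]).as_matrix()
    print("t",s["clock"],"pos",s["position"].round(4),"F",s["contact_force"].round(1),"w",round(s["width"],4));print(R.round(3))
    d=R.T@(np.array(tgt)-s["position"]);print("shift fullscale units",(d/0.03).round(2))
E
python3 -c "
from h import *
delta([.462,-.125,.25])"
```

```text
t 1.1 pos [0.2427 0.5213 0.3039] F [ 0.6  0.5 -0.5] w 0.0854
[[ 0.     0.422  0.907]
 [ 0.     0.907 -0.422]
 [-1.     0.     0.   ]]
shift fullscale units [  1.8  -16.44  15.72]
```

Request:
{"op": "play_rows", "data": {
  "newtons": 30,
  "steps": [
    [1, 0.09, -0.82, 0.78, 0],
    [1, 0.09, -0.82, 0.78, 0],
    [1, 0.09, -0.82, 0.78, 0],
    [1, 0.09, -0.82, 0.78, 0],
    [1, 0.09, -0.82, 0.78, 0],
    [1, 0.09, -0.82, 0.78, 0],
    [1, 0.09, -0.82, 0.78, 0],
    [1, 0.09, -0.82, 0.78, 0],
    [1, 0.09, -0.82, 0.78, 0],
    [1, 0.09, -0.82, 0.78, 0],
    [1, 0.09, -0.82, 0.78, 0],
    [1, 0.09, -0.82, 0.78, 0],
    [1, 0.09, -0.82, 0.78, 0],
    [1, 0.09, -0.82, 0.78, 0],
    [1, 0.09, -0.82, 0.78, 0],
    [1, 0.09, -0.82, 0.78, 0],
    [1, 0.09, -0.82, 0.78, 0],
    [1, 0.09, -0.82, 0.78, 0],
    [1, 0.09, -0.82, 0.78, 0],
    [1, 0, 0, 0, 0]
  ]
}}

```text
clock: 3.1
position: [0.4502, -0.0937, 0.2525]
ee_rot: [0.691, 0.154, 0.689, -0.155]
contact_force: [0.3, 0.1, -0.4]
width: -0.0003
```

```bash
python3 - <<'E'
from h import *
ims=[]
for n in("top","side","wrist"):
    p,d=manip.get_image(n);ims.append(p[:,:,::-1]);c=manip.camera_model(n)
    if n!="x":
        for r in manip.mark_of(n,"pad_right")[:2]: print(n,r["conf"],(c["R"].T@(np.array(r["location"])-c["t"])).round(4))
delta([.462,-.125,.195])
cv2.imwrite("pics/m2.png",np.hstack([ims[1][180:380,150:400],ims[2][:,:,:][::2,::2][:200],ims[0][150:350,220:470]]))
cv2.imwrite("pics/w2.png",ims[2])
E
```

```text
side 0.6 [ 0.4607 -0.1236  0.1094]
wrist 0.96 [ 0.4577 -0.1262  0.1133]
t 3.4 pos [ 0.4481 -0.0891  0.2527] F [-0.2 -0.3  0.5] w 0.0001
[[-0.     0.421  0.907]
 [ 0.     0.907 -0.421]
 [-1.     0.    -0.   ]]
shift fullscale units [ 1.92 -0.89  0.93]
```

View pics/m2.png

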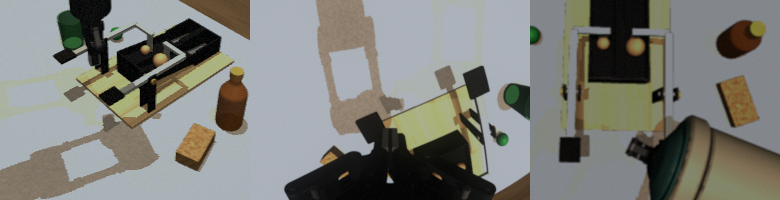

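The mosaic shows the gripper up and left of the right pad, with nothing moved. Next I shift over the pad and lower to about 10 mm above it.

Request:
{"op": "play_rows", "data": {
  "steps": [
    [1, 0.2, -0.45, 0.47, 0],
    [1, 0.2, -0.44, 0.46, 0],
    [1, 0.7, 0, 0, 0],
    [1, 0.5, 0, 0, 0],
    [1, 0, 0, 0, 0],
    [1, 0, 0, 0, 0]
  ]
}}

```text
clock: 4.0
position: [0.4627, -0.1261, 0.2046]
ee_rot: [0.69, 0.153, 0.691, -0.153]
contact_force: [0.4, 0.5, 0.7]
width: 0.0003
```

```bash
python3 - <<'E'
from h import *
delta([.461,-.125,.145])
p,d=manip.get_image("side");cv2.imwrite("pics/s3.png",cv2.resize(p[190:340,180:380,::-1],(800,600),interpolation=2))
E
```

```text
t 4.0 pos [ 0.4627 -0.1261  0.2046] F [0.4 0.5 0.7] w 0.0003
[[-0.     0.422  0.907]
 [ 0.     0.907 -0.422]
 [-1.     0.    -0.   ]]
shift fullscale units [ 1.99  0.01 -0.07]
```

View pics/s3.png

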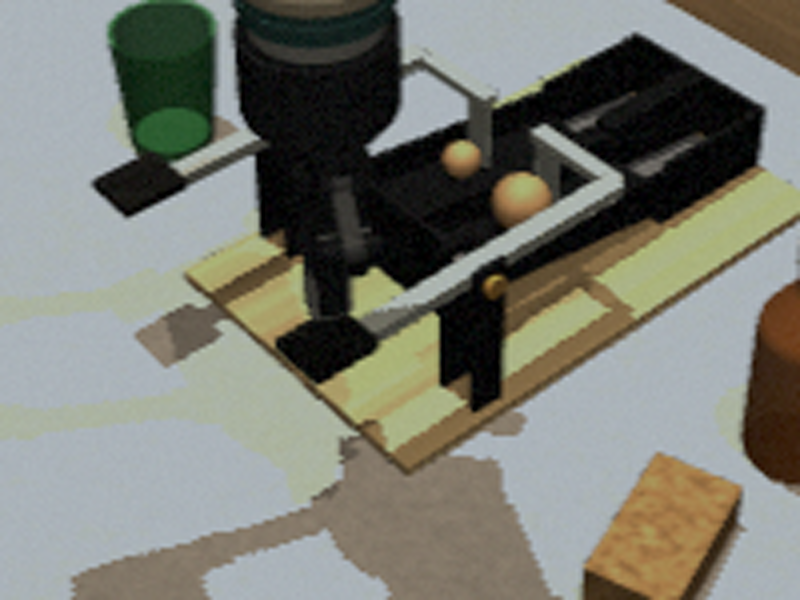

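Request:
{"op": "play_rows", "data": {
  "steps": [
    [1, 0.4, 0, 0, 0],
    [1, 0.3, 0, 0, 0],
    [1, 0.2, 0, 0, 0],
    [1, 0.2, 0, 0, 0],
    [1, 0.2, 0, 0, 0],
    [1, 0.2, 0, 0, 0],
    [1, 0.2, 0, 0, 0],
    [1, 0, 0, 0, 0]
  ]
}}

```text
clock: 4.85
position: [0.4632, -0.1262, 0.1533]
ee_rot: [0.691, 0.153, 0.69, -0.153]
contact_force: [1.0, -0.7, 4.6]
width: 0.0001
```

```bash
python3 - <<'E'
from h import *
delta([.461,-.125,.145])
p,d=manip.get_image("side");cv2.imwrite("pics/s4.png",cv2.resize(p[190:340,180:380,::-1],(800,600),interpolation=2))
E
```

```text
t 4.85 pos [ 0.4632 -0.1262  0.1533] F [ 1.  -0.7  4.6] w 0.0001
[[ 0.001  0.422  0.906]
 [-0.     0.906 -0.422]
 [-1.     0.001  0.001]]
shift fullscale units [ 0.28  0.01 -0.08]
```

View pics/s4.png

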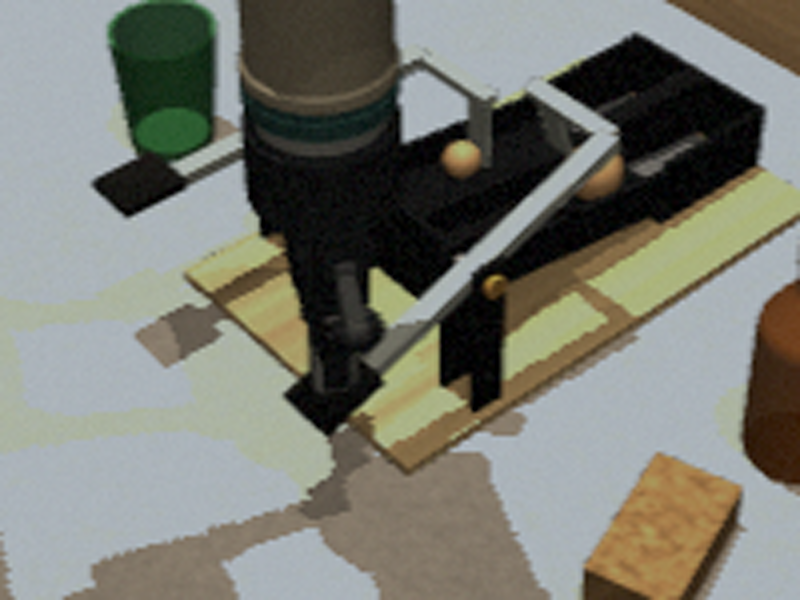

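The lever is most of the way down, the gate is up, and the ball is already rolling past it (crop (600,175)). I'll press a little further and hold.

Request:
{"op": "play_rows", "data": {
  "steps": [
    [1, 0.15, 0, 0, 0],
    [1, 0, 0, 0, 0],
    [1, 0, 0, 0, 0],
    [1, 0, 0, 0, 0],
    [1, 0, 0, 0, 0],
    [1, 0, 0, 0, 0],
    [1, 0, 0, 0, 0],
    [1, 0, 0, 0, 0]
  ]
}}

```text
clock: 5.7
position: [0.463, -0.1262, 0.1496]
ee_rot: [0.691, 0.153, 0.69, -0.153]
contact_force: [0.6, 0.1, 5.1]
width: -0.0001
```

```bash
python3 - <<'E'
from h import *
p,d=manip.get_image("side");cv2.imwrite("pics/s5.png",cv2.resize(p[190:340,180:380,::-1],(800,600),interpolation=2))
c=manip.camera_model("side")
for r in manip.mark_of("side","stopper_large")[:3]: print(r["conf"],(c["R"].T@(np.array(r["location"])-c["t"])).round(3))
E
```

```text
0.48 [ 0.819 -0.07   0.029]
```

View pics/s5.png

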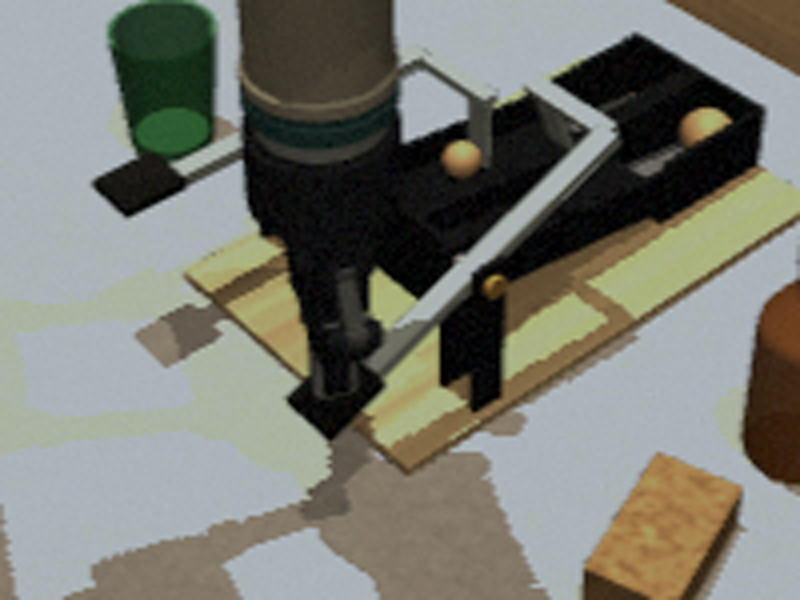

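The ball lies in the pocket, at (0.819, -0.070, 0.029). I'll raise the tool gently so the lever follows it up.

Request:
{"op": "play_rows", "data": {
  "steps": [
    [1, -0.2, 0, 0, 0],
    [1, -0.2, 0, 0, 0],
    [1, -0.2, 0, 0, 0],
    [1, -0.2, 0, 0, 0],
    [1, -0.2, 0, 0, 0],
    [1, -0.2, 0, 0, 0],
    [1, -0.2, 0, 0, 0],
    [1, -0.2, 0, 0, 0],
    [1, -0.4, 0, 0, 0],
    [1, -0.8, 0, 0, 0],
    [1, -0.8, 0, 0, 0],
    [1, -0.8, 0, 0, 0],
    [1, -0.8, 0, 0, 0],
    [1, 0, 0, 0, 0],
    [1, 0, 0, 0, 0],
    [1, 0, 0, 0, 0],
    [1, 0, 0, 0, 0],
    [1, 0, 0, 0, 0]
  ]
}}

```text
clock: 7.6
position: [0.4622, -0.126, 0.3041]
ee_rot: [0.69, 0.153, 0.691, -0.153]
contact_force: [-0.2, -0.5, -0.7]
width: 0.0001
```

```bash
python3 - <<'E'
from h import *
p,d=manip.get_image("side");cv2.imwrite("pics/s6.png",cv2.resize(p[190:340,180:380,::-1],(800,600),interpolation=2))
c=manip.camera_model("side")
for q in("stopper_large","stopper_small","pad_right","gate_right","pad_left","gate_left","tumbler","bottle","sanding_block"):
  for r in manip.mark_of("side",q)[:2]: print(q,r["conf"],(c["R"].T@(np.array(r["location"])-c["t"])).round(3))
print(manip.get_state()["contact_force"])
E
```

```text
stopper_large 0.51 [ 0.822 -0.072  0.029]
stopper_small 0.56 [ 0.657 -0.009  0.057]
pad_right 0.88 [ 0.46  -0.126  0.112]
gate_right 0.76 [ 0.671 -0.068  0.049]
pad_left 0.74 [0.464 0.043 0.112]
gate_left 0.9 [ 0.675 -0.006  0.047]
tumbler 0.82 [0.574 0.188 0.   ]
tumbler 0.63 [0.463 0.045 0.111]
bottle 0.74 [ 0.461 -0.125  0.115]
bottle 0.61 [ 0.67 -0.27  0.  ]
sanding_block 0.73 [ 0.561 -0.272  0.002]
[-0.3480614   0.71269502 -0.17712893]
```

View pics/s6.png

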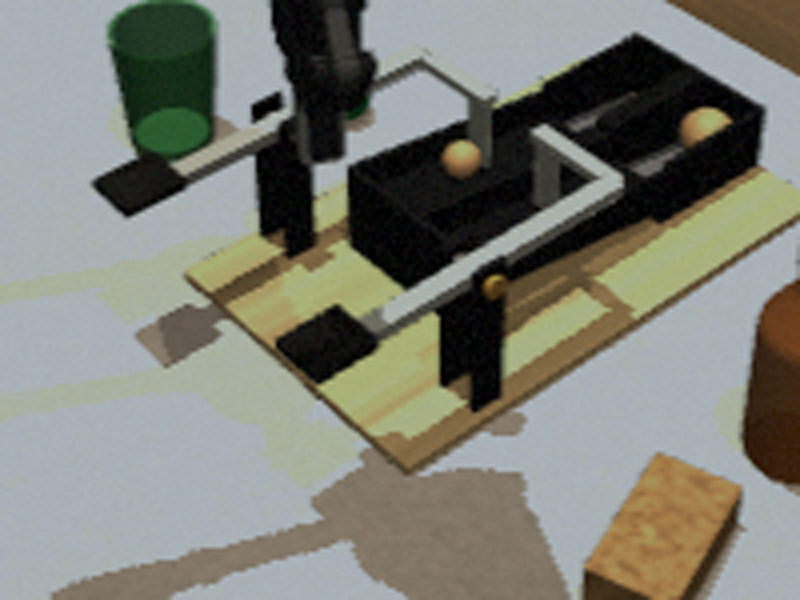

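The lever is level, the gate is shut, the large stopper is in the pocket (crop (705,128)), and the small one still waits at (460,158).

```bash
python3 -c "
from rig import manip
print(manip.sign_off())"
```

```text
the job is handed in; nothing more can be done
None
```

The large stopper is out of the right lane and in its pocket, and I've handed the job in. I pressed the right lever's pad with closed fingertips (about 5 N), held it until the stopper had rolled down, then raised the tool so the lever came back up.

In the last side picture:
- **Released stopper:** the large one is in the pocket at (0.822, -0.072, 0.029).
- **Right lever and gate:** the pad is back at 112 mm, and the gate is shut at about 49 mm (47 mm nominal, within the networks' error).
- **Everything else:** the small stopper, left lever and gate, tumbler, bottle and sanding block are where they started, within a few millimetres.
- **Robot:** it was clear of everything, with no force reading beyond noise, at about 8 s on the clock.

Two detections disagreed. The networks also reported a "tumbler" on the left pad and a "bottle" on the right pad; the picture shows neither, so I took them as false hits.

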